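# Fit the slicer's hand guard and lock it

### The job

Put the vegetable slicer away safely: take its hand guard (the octagonal plate with the block handle, not the round burger press), slide it into the slicer's track from the open end and push it fully home against the end stop. Then swing the steel keeper bar shut, straight across the track behind the guard's handle, and let go. Leave everything else on the table where it is.

Things in the scene. Friction and masses are not known exactly. Their poses are not given: they have to be found in the camera images.
- slicer: Flat vegetable slicer fixed to the table: white deck 320 x 156 mm on feet. Origin on the table under the track's centre line; x along the track from open end (-x) to end stop (+x), z up; all slicer sizes below are in this frame. Deck top, on which the guard slides, at z = 45; deck from x = -180 to +140. The guard fitted home has its origin at x = 75, y = 0, z = 45 mm.
- track_mouth (a point): Where the track begins: centre line, on the deck top, x = -100, z = 45 mm. From here to x = 120 run side walls, inner faces at y = +-50.5, outer at +-62.5, with steel lips reaching inwards to y = +-38, underside z = 60, top z = 66 mm. Before it the walls flare outwards (to x = -133) and the lips turn up (to x = -114, z = 70); then bare deck to x = -180.
- end_stop (a point): The stop that closes the track's far end: centre of its face at deck level, x = 120, y = 0, z = 45 mm; 24 mm high.
- guard: Slicer's hand guard, loose, black plastic, 0.13 to 0.25 kg: flat plate 90 (x) x 96 (y) x 12 mm, corners cut 12 mm at 45 degrees (octagonal), with an upright block handle on its middle, 56 (x) x 26 (y) mm, top 72 mm above the underside. Origin at the centre of the underside, x along the handle and along the track when fitted; either end first. Too wide to drop in between the lips.
- keeper (a joint): Angle (rad) of the keeper, a flat steel bar on a vertical pin on one lip. 0 = shut: straight across the track behind the fitted guard's handle, pointing to the slicer's -y, mechanical stop. Grows as it opens, clockwise from above: 1.57 = along -x over the lip, beside the track; 2.7 = out to the side. Starts open, 1.57 to 2.5. Stays where left; about 1 N at the tab moves it.
- keeper_tab (a point): Top centre of the keeper's upright round steel tab, 16 mm in diameter, 45 mm high above the bar, 62 mm from the pivot; this point is 121 mm above the table. The bar is 75 mm long from the pivot, 14 wide, 8 thick. With the keeper shut, the tab's axis is 27 mm behind the rear face of the fitted guard's handle.
- keeper_pivot (a point): The keeper's pivot pin at the lip's top: x = 20, y = 55, z = 66 mm in the slicer's frame.
- press: A burger press, not part of the slicer: round black plate 94 mm across, 12 mm thick, with the same block handle (56 x 26 mm, top at 72 mm) as the guard. Origin at the centre of its underside. To be left where it is.
- oil: closed green glass bottle of oil, 60 mm across, 210 mm tall; a bystander, to be left where it is. Origin at its underside.
- water: closed clear bottle with blue cap, 70 mm across, 200 mm tall; a bystander, to be left where it is. Origin at its underside.
- jar: closed clear jar with red lid, 72 mm across, 100 mm tall; a bystander, to be left where it is. Origin at its underside.
- bowl: blue bowl, 200 mm across, 70 mm tall; a bystander, to be left where it is. Origin at its underside.
- spoon: black kitchen spoon, 200 mm long, lying flat; a bystander, to be left where it is. Origin at its underside.
- pepper: green pepper, 110 mm long, 42 mm thick, lying flat; a bystander, to be left where it is. Origin at its underside.
There are look-alikes about, which are no part of the job. Leave any pink or purple look-alike of the guard alone.

How it is judged:
By the outcome, as a careful person would: the job done as asked, in the order asked, and still so for the second after the job is handed in, with the robot touching nothing.
It also fails if it takes over 64 s, if anything falls off the work surface, if the arm or the gripper's body presses on something with over 40 N, if the wrist force passes 120 N, or if a joint passes its speed limit or range.

### The arm

A 6-joint arm with a two-finger parallel gripper is mounted at the origin on the work surface. World frame = base frame: x ahead of the robot, y to its left, z up, the work surface at z = 0. Lengths are in mm, angles in rad, forces in N, time in s.
With the tool pointing down it reaches from about 275 to 750 mm from the base axis. Payload 10.2 kg.
Tool frame: the origin (TCP) lies between the finger pads; the fingertips stand 17 mm ahead of it and the grasp point (between the pads) lies 2 mm behind it; z points along the fingers, y is the line along which they close (so a half turn about z gives the same grasp; the last joint's range is limited). The gripper opens to 85 mm and grips with 20 to 120 N. Pads are 22 mm wide; open, the fingers measure 114 mm over their backs; the gripper's body (76 mm by 85 mm) begins 54 mm behind the grasp point. The pads swing forward as they close: fully open they stand 13 mm farther back than shut.
Start: joints at [-1.539, 0.313, 1.498, -0, 1.331, -0.223], TCP at [132.314, -508.059, 248.294] pointing down, gripper open.
Joint ranges: [-2.94, 2.94], [-0.97, 2.17], [0.19, 2.56], [-1.23, 4.37], [0.02, 3.11], [-2.88, 2.88]. Speed limits (rad/s): [2.39, 2.39, 3.01, 3.14, 3.14, 3.14].

### API

Orientations are given as a unit quaternion [w, x, y, z].
In Python, from rig import * gives the robot as it stands.
- The arm moves only by the tool step_arm, never from a script. Its argument "commands" is text: rows parted by semicolons, each of 7 numbers parted by spaces: the opening, from 0 (shut) to 1 (fully open), then the shift along the tool's x, y, z in cm, then the turn, a rotation vector about the tool's x, y, z in rad. In form: hand x y z rx ry rz; .... A call has 1 to 20 rows; each row is the pose to reach, as a shift and turn from the pose commanded when the call began, along the tool's axes at that moment; what a row does not reach only later rows make up. A row lasts 1/12 s, in which the tool goes at most 41.7 mm and 7.16 degrees, less where a joint would pass 70% of its speed; a pose out of reach is approached as far as the arm can. A call with a gripper value outside its range is refused whole. The fingers move at their own pace and stop on an object; "newtons" is the grip in N (left out, the last holds). Time passes only in rows, so rows that repeat a pose let the fingers close. It gives the time, the measured TCP pose, the force, the opening and the grip force at its end, in the units of the state.
- sense(): the state, without advancing time (a new reading comes with each control period).
- capture(name): name is "scene" or "side" or "wrist"; returns the picture (480x640x3 uint8, red, green, blue); there is no depth.
- camera_model(name): a dict with "mtx" (3x3 intrinsics, pixels), "eye" and "rotation" of the camera in the world. Camera axes: x right, y down, z forward; pixel columns grow to the right and rows downward; lengths in mm; the calibration is good to about 2 mm. A picture is of the moment at which its call begins: read the wrist's pose just before it. camera_model takes no time and is no camera call; for the wrist camera it gives the pose at the moment of the call.
- finish_job(): hands the job in; it is judged then, once.
Trained networks look in the newest picture that a camera, given by its name, has taken for a name from the list of things; names that differ only in an ending like _2 or _b are one class to them, and where a whole thing is asked for, a point or a joint stands for the part that bears it (a point fixed in the world has none). Each returns a list of dicts, best first, with "score" (0 to 1); they miss things now and then, are a little off and sometimes report something else, mostly with a low value. They report only what shows in the picture. A call takes as long as a camera call. They do not tell look-alikes from the thing itself.
- search_frame(camera, label): "rect" ([centre column, centre row, width, height] in pixels, round what is visible of it).
- trace(camera, label): "mask" (480x640 bool, what is visible of it) and "rect" ([centre column, centre row, width, height] in pixels, round what is visible of it).
- spot_point(camera, label): "xy" ([column, row] in pixels: a listed point, or the origin of a listed thing).
The state is a dict: "time_s": time; "joints": joint angles; "dq": joint speeds; "tau": joint torques, N m; "eef_pos": TCP position; "ee_rot": TCP orientation; "force": force on the tool from outside, world axes, zero at the start; "wrist_torque": the same for the moment, N m; "grip_width": opening from 0.0 (shut) to 1.0 (fully open); "grip_force": force on a finger pad.
Only numpy, scipy, OpenCV 4.12 (cv2) and the standard library are available. Lean on these libraries where they do the work, as an engineer would, in place of code of your own. Each camera call takes 0.05 s, during which the arm holds its last target. There are 200 camera calls.

## Working session

There is one attempt and no reset: what is moved stays moved. The work goes in short steps, Python scripts to look and compute and a tool call to move; the robot and the scene stay as the last step left them, time stands still between calls to the robot, and variables do not carry over. Pictures are saved under pics/ and viewed, at most 10 in all, crops included, and the job is handed in when it is done.

Besides the shell and the picture viewer there is one more tool, called after "Request:" as name(argument=value, ...) on one line, values as JSON. step_arm: Moves the arm, as the interface text tells. Its arguments: {"type":"object","properties":{"commands":{"type":"string"},"newtons":{"type":"number"}},"required":["commands"]}

```bash
mkdir -p pics; cat > h.py <<'E'
from rig import *
import numpy as np, cv2
from scipy.spatial.transform import Rotation as R
def ray(c,uv,z,m=None):
    m=m or camera_model(c); K=np.array(m["mtx"]);Rt=np.array(m["rotation"]);e=np.array(m["eye"])
    d=Rt@np.linalg.solve(K,[uv[0],uv[1],1]); return e+d*(z-e[2])/d[2]
def proj(c,P,m=None):
    m=m or camera_model(c); K=np.array(m["mtx"]);Rt=np.array(m["rotation"]);e=np.array(m["eye"])
    q=(np.atleast_2d(P)-e)@Rt@K.T; return q[:,:2]/q[:,2:]
def save(n,im): cv2.imwrite("pics/"+n+".png",cv2.cvtColor(np.ascontiguousarray(im),cv2.COLOR_RGB2BGR))
np.set_printoptions(precision=2,suppress=True)
E
python3 - <<'E'
from h import *
for c in ["scene","side"]:
    im=capture(c); save(c,im); m=camera_model(c); print(c,m)
    for l,z in [("guard",0),("press",0),("track_mouth",45),("end_stop",45),("keeper_pivot",66),("keeper_tab",121)]:
        for r in spot_point(c,l)[:3]: print(l,r["score"],np.array(r["xy"]),ray(c,r["xy"],z))
print(sense())
E
```

```text
scene {'mtx': array([[435.9 ,   0.  , 318.71],
       [  0.  , 435.9 , 236.13],
       [  0.  ,   0.  ,   1.  ]]), 'eye': array([1025.24,  863.79,  829.77]), 'rotation': array([-0.12,  0.24,  0.87, -0.43])}Traceback (most recent call last):
  File "<stdin>", line 5, in <module>
  File "h.py", line 6, in ray
    d=Rt@np.linalg.solve(K,[uv[0],uv[1],1]); return e+d*(z-e[2])/d[2]
      ~~^~~~~~~~~~~~~~~~~~~~~~~~~~~~~~~~~~~
ValueError: matmul: Input operand 1 has a mismatch in its core dimension 0, with gufunc signature (n?,k),(k,m?)->(n?,m?) (size 3 is different from 4)
```

View pics/scene.png

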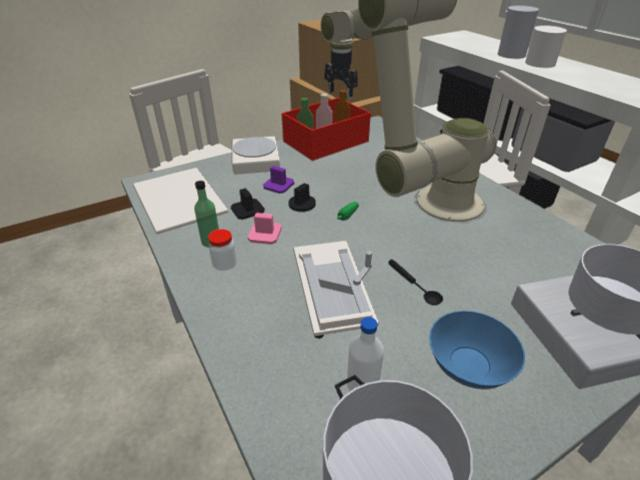

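The scene picture shows the slicer around (335,285), its keeper tab at (368,260), and four guard-like things. These are a black one at (248,204), a black one at (302,198), purple at (279,180) and pink at (265,230). The camera rotation is a quaternion.

```bash
sed -i 's/Rt=np.array(m\["rotation"\])/Rt=R.from_quat(np.roll(m["rotation"],-1)).as_matrix()/' h.py
python3 - <<'E'
from h import *
m=camera_model("scene"); print(R.from_quat(np.roll(m["rotation"],-1)).as_matrix()[:,2])
for c in ["scene","side"]:
    im=capture(c); save(c,im)
    if c=="scene": save("crop",cv2.resize(im[160:250,220:330],None,fx=6,fy=6,interpolation=cv2.INTER_CUBIC))
    for l,z in [("guard",0),("press",0),("slicer",0),("track_mouth",45),("end_stop",45),("keeper_pivot",66),("keeper_tab",121),("oil",0),("jar",0),("water",0),("pepper",0)]:
        for r in spot_point(c,l)[:4]: print(c,l,round(r["score"],2),np.array(r["xy"]),ray(c,r["xy"],z))
print(sense())
E
```

```text
[-0.4  -0.68 -0.61]
scene guard 0.91 [280.5 187.7] [ 455.97 -386.24    0.  ]
scene guard 0.85 [243.9 211.4] [ 630.3  -311.49    0.  ]
scene guard 0.78 [262.1 233.5] [ 628.63 -167.95    0.  ]
scene press 0.74 [301.  203.3] [ 440.85 -257.57    0.  ]
scene press 0.19 [366.2 384.7] [659.38 440.1    0.  ]
scene slicer 0.89 [332.6 299.7] [588.6  188.08   0.  ]
scene track_mouth 0.56 [324.7 260.5] [552.75  87.45  45.  ]
scene end_stop 0.74 [342.7 321.6] [629.19 297.05  45.  ]
scene keeper_pivot 0.87 [353.9 281.7] [543.88 215.79  66.  ]
scene keeper_tab 0.55 [366.3 254.6] [496.24 196.32 121.  ]
scene keeper_tab 0.53 [365.3 380.6] [709.15 493.93 121.  ]
scene keeper_tab 0.44 [300.1 205.2] [533.18 -86.49 121.  ]
scene oil 0.65 [211.4 242.7] [ 781.82 -204.03    0.  ]
scene jar 0.61 [224.2 262.9] [781.52 -95.06   0.  ]
scene water 0.59 [363.3 384.8] [664.93 437.13   0.  ]
scene pepper 0.78 [346.3 217.6] [ 352.87 -106.42    0.  ]
side guard 0.6 [299.1 416.5] [ 463.08 -404.14    0.  ]
side guard 0.56 [359.4 372.1] [ 620.12 -316.21    0.  ]
side press 0.87 [287.7 359.2] [ 451.88 -257.18    0.  ]
si
[... 330 characters left out ...]
03.69 121.  ]
side oil 0.73 [412.  327.6] [ 784.47 -209.88    0.  ]
side jar 0.72 [397.3 292.1] [778.9  -88.63   0.  ]
side water 0.71 [328.5 183.4] [669.32 437.95   0.  ]
side pepper 0.61 [241.3 317.2] [ 341.27 -114.23    0.  ]
side pepper 0.44 [283.5 358.1] [ 441.88 -252.68    0.  ]
{'time_s': 1.3, 'joints': array([-1.54,  0.31,  1.5 ,  0.  ,  1.33, -0.22]), 'dq': array([ 0.,  0.,  0.,  0., -0., -0.]), 'tau': array([ -0.  , -41.22, -25.99,  -0.  ,   0.  ,  -0.  ]), 'eef_pos': array([ 132.31, -508.06,  248.3 ]), 'ee_rot': array([-0.  ,  0.99,  0.13,  0.  ]), 'force': array([0.48, 0.53, 0.64]), 'wrist_torque': array([-0.01,  0.01, -0.03]), 'grip_force': 0.0, 'grip_width': 1.0005521233136871}
```

View pics/crop.png

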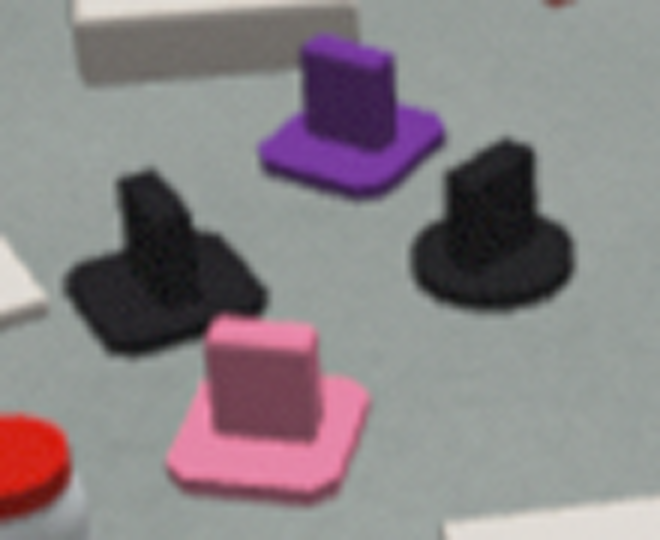

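View pics/side.png

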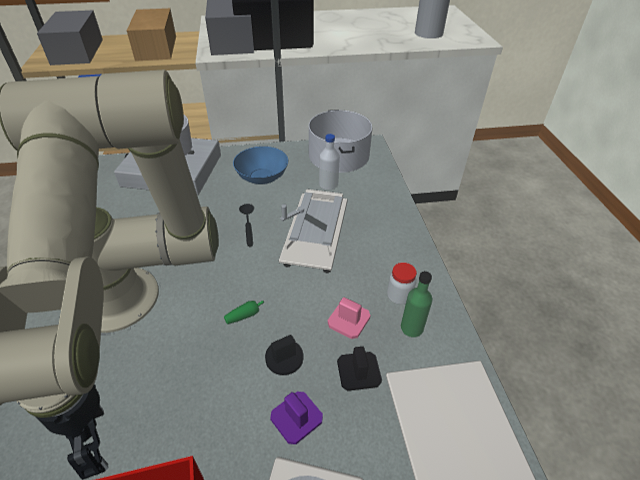

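```bash
cat >> h.py <<'E'
def rot(s): return R.from_quat(np.roll(s["ee_rot"],-1))
def togo(P,yaw=None,s=None):
    """shift (cm) along tool axes and turn about tool z; yaw = world angle of tool y (mod pi)"""
    s=s or sense(); r=rot(s); d=r.inv().apply(np.array(P)-s["eef_pos"])/10
    Y=r.as_matrix()[:,1]; cur=np.arctan2(Y[1],Y[0]); t=None
    if yaw is not None:
        t=-((yaw-cur+np.pi/2)%np.pi-np.pi/2)
    print("shift",d,"rz",t,"cur yaw",cur,"j6",s["joints"][5])
E
python3 - <<'E'
from h import *
s=sense(); m=camera_model("wrist"); q=R.from_quat(np.roll(m["rotation"],-1))
print(rot(s).as_matrix()); print("cam offset in tool",rot(s).inv().apply(m["eye"]-s["eef_pos"]),(rot(s).inv()*q).as_matrix(),m["mtx"])
togo([560,-310,270])
E
```

```text
[[ 0.97  0.25  0.  ]
 [ 0.25 -0.97  0.  ]
 [ 0.   -0.   -1.  ]]
cam offset in tool [  81.26    0.74 -124.96] [[-0.   -0.95 -0.31]
 [ 1.    0.   -0.  ]
 [ 0.   -0.31  0.95]] [[396.81   0.   314.65]
 [  0.   396.81 237.25]
 [  0.     0.     1.  ]]
shift [46.38 -8.39 -2.17] rz None cur yaw -1.3160295471323957 j6 -0.22339631269098992
```

Request:
step_arm(commands="1 4 -0.6 -0.5 0 0 0;1 8 -1.2 -1 0 0 0;1 12 -1.8 -1.5 0 0 0;1 16 -2.4 -2 0 0 0;1 20 -3 -2 0 0 0;1 24 -3.5 -2 0 0 0;1 28 -4.1 -2 0 0 0;1 32 -4.7 -2 0 0 0;1 36 -5.3 -2 0 0 0;1 40 -5.9 -2 0 0 0;1 44 -6.5 -2 0 0 0;1 48 -7 -2 0 0 0;1 50 -7.4 -2 0 0 0;1 50 -7.4 -2 0 0 0;1 50 -7.4 -2 0 0 0")

```text
time_s: 2.55
eef_pos: [598.0, -309.8, 267.5]
ee_rot: [-0.0, 0.992, 0.128, -0.0]
force: [-0.5, -0.4, 0.2]
grip_width: 1.001
grip_force: 0.0
```

```bash
python3 - <<'E'
from h import *
s=sense(); print(s["eef_pos"],s["ee_rot"],s["dq"])
m=camera_model("wrist"); im=capture("wrist"); save("w1",im)
for r in spot_point("wrist","guard"): print(r["score"],r["xy"],ray("wrist",r["xy"],0,m))
for r in trace("wrist","guard"): 
    M=r["mask"]; print("mask",r["score"],r["rect"],M.sum(), np.median(im[M],0))
E
```

```text
[ 598.01 -309.83  267.55] [-0.    0.99  0.13 -0.  ] [-0.04 -0.03  0.03 -0.01 -0.   -0.01]
0.92 [326.9, 171.0] [ 620.3  -317.01    0.  ]
0.9 [363.6, 334.4] [ 452.27 -405.97    0.  ]
0.57 [173.7, 125.6] [ 624.94 -164.37    0.  ]
0.34 [94.3, 357.9] [ 342.95 -112.93    0.  ]
mask 0.8 [326.8, 171.2, 105.9, 113.8] 9051 [38. 38. 42.]
mask 0.74 [365.1, 335.2, 93.9, 97.5] 6765 [109.  57. 143.]
mask 0.69 [168.4, 121.9, 123.5, 128.4] 10637 [192. 118. 147.]
```

View pics/w1.png

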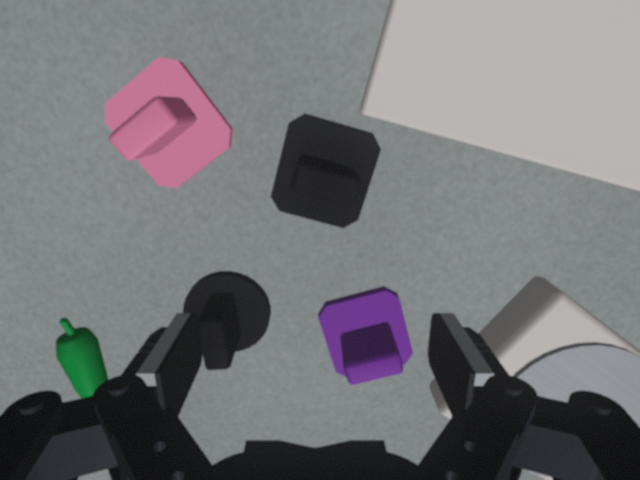

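The wrist view shows the black octagonal guard at (327,171). The round press is at (228,315), and the pink and purple look-alikes are at (168,122) and (367,335). I'll fit the guard's model outline to its dark mask, and do the same for the slicer's deck in the scene and side views.

```bash
cat >> h.py <<'E'
from scipy.optimize import minimize
def octo(z): return [(45,36,z),(33,48,z),(-33,48,z),(-45,36,z),(-45,-36,z),(-33,-48,z),(33,-48,z),(45,-36,z)]
PL=np.array(octo(0)+octo(12),float); HD=np.array([(a*28,b*13,z) for a in(1,-1) for b in(1,-1) for z in(0,72)],float)
DK=np.array([(x,y,z) for x in(-180,140) for y in(-78,78) for z in(30,45)],float)
def sil(c,p,parts,z0=0,m=None):
    im=np.zeros((480,640),np.uint8); a=p[2]; Q=np.array([[np.cos(a),-np.sin(a)],[np.sin(a),np.cos(a)]])
    for P in parts:
        W=np.c_[P[:,:2]@Q.T+p[:2],P[:,2]+z0]
        h=cv2.convexHull(np.round(proj(c,W,m)*16).astype(np.int32)); cv2.fillConvexPoly(im,h,255,cv2.LINE_AA,4)
    return im/255.
def fit(c,M,p0,parts,z0=0,m=None):
    M=cv2.GaussianBlur(M.astype(float),(0,0),1); 
    f=lambda p:np.abs(cv2.GaussianBlur(sil(c,p,parts,z0,m),(0,0),1)-M).sum()/M.sum()
    r=minimize(f,p0,method="Nelder-Mead",options=dict(initial_simplex=np.array(p0)+np.array([[0,0,0],[12,0,0],[0,12,0],[0,0,.15]]),xatol=.05,fatol=1e-5,maxiter=300))
    return r.x,r.fun
E
python3 - <<'E'
from h import *
m=camera_model("wrist"); im=capture("wrist")
M=(im.max(2)<75); _,L=cv2.connectedComponents(M.astype(np.uint8)); M=L==L[150,327]; print(M.sum())
for a in [0.2,.7,1.2,1.8,-.3,-.8]:
    print(*fit("wrist",M,[620,-315,a],[PL,HD],0,m))
print(sense()["eef_pos"])
E
```

```text
8820
[ 620.05 -315.74   -0.  ] 0.10980443102382301
[ 618.69 -313.26    1.55] 0.05988519062800637
[ 618.7  -314.31    1.54] 0.05835483611095535
[ 618.58 -315.01    1.55] 0.05817941131905559
[ 619.82 -315.87   -0.02] 0.10963249716559989
[ 620.21 -315.26    0.01] 0.11004512959422241
[ 596.62 -311.28  268.69]
```

```bash
python3 - <<'E'
from h import *
togo([618.6,-314.5,120],1.545-np.pi/2)
togo([618.6,-314.5,45],1.545-np.pi/2)
E
```

```text
shift [ 2.05  0.86 14.87] rz -1.2917388466783306 cur yaw -1.3175351734732272 j6 0.6630153814355038
shift [ 2.05  0.86 22.37] rz -1.2917388466783306 cur yaw -1.3175351734732272 j6 0.6630153814355038
```

Request:
step_arm(commands="1 0.3 0.1 2 0 0 -0.12;1 0.6 0.2 4 0 0 -0.24;1 0.9 0.3 6 0 0 -0.36;1 1.2 0.4 8 0 0 -0.48;1 1.5 0.6 10 0 0 -0.6;1 1.8 0.7 11 0 0 -0.72;1 2 0.8 12 0 0 -0.84;1 2.05 0.86 13 0 0 -0.96;1 2.05 0.86 13.5 0 0 -1.08;1 2.05 0.86 14 0 0 -1.2;1 2.05 0.86 14.5 0 0 -1.29;1 2.05 0.86 14.9 0 0 -1.29;1 2.05 0.86 14.9 0 0 -1.29")

```text
time_s: 3.83
eef_pos: [618.7, -314.0, 118.7]
ee_rot: [-0.001, 0.718, 0.696, -0.0]
force: [-0.1, 0.6, -0.0]
grip_width: 0.999
grip_force: 0.0
```

```bash
python3 - <<'E'
from h import *
m=camera_model("wrist"); im=capture("wrist"); save("w2",im)
s=sense(); print(s["eef_pos"],s["joints"])
M=(im.max(2)<75).astype(np.uint8)
S=sil("wrist",[618.6,-314.5,1.545],[PL,HD],0,m)
e=cv2.Canny((S*255).astype(np.uint8),50,150); im=im.copy(); im[e>0]=[255,0,0]; save("w2",im)
togo([618.6,-314.5,45],1.545-np.pi/2)
E
```

```text
[ 619.   -314.01  119.25] [-0.64  0.8   1.06 -0.    1.28 -0.61]
shift [-0.05 -0.04  7.42] rz -0.004026060817265087 cur yaw -0.029822387612161685 j6 -0.6079608259488584
```

View pics/w2.png

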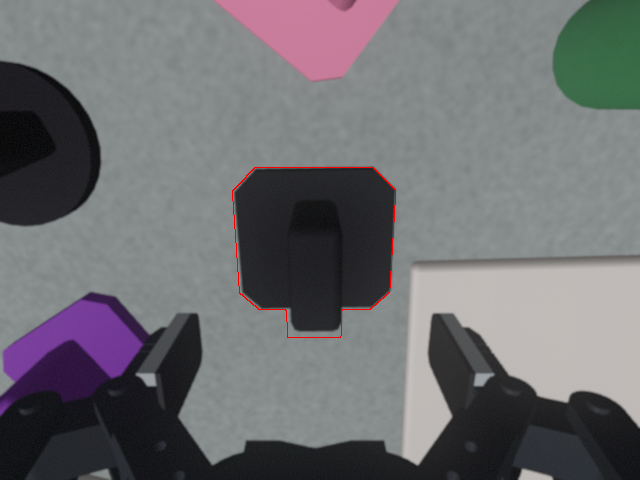

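The outline drawn from the fit lies on the guard, with its plate centred at (315,238), and the handle sits midway between the fingers. Next I descend and grip.

Request:
step_arm(commands="1 0 0 3 0 0 0;1 0 0 6 0 0 0;1 0 0 7.4 0 0 0;1 0 0 7.4 0 0 0;0.2 0 0 7.4 0 0 0;0.2 0 0 7.4 0 0 0;0.2 0 0 7.4 0 0 0;0.2 0 0 7.4 0 0 0;0.2 0 0 7.4 0 0 0;0.2 0 0 7.4 0 0 0;0.2 0 0 7.4 0 0 0;0.2 0 0 7.4 0 0 0", newtons=60)

```text
time_s: 4.88
eef_pos: [620.0, -313.9, 46.5]
ee_rot: [0.001, 0.716, 0.698, 0.0]
force: [-0.3, 0.7, 6.4]
grip_width: 0.294
grip_force: 60.8
```

```bash
python3 - <<'E'
from h import *
# transport: up to z=200, above slicer mouth approach: slicer origin (587,183) yaw 1.27
o=np.array([587,183]);a=1.27;u=np.array([np.cos(a),np.sin(a)])
togo([*(sense()["eef_pos"][:2]),230],a-np.pi/2)
togo([*(o-190*u),230],a-np.pi/2)
print(o-190*u, sense()["eef_pos"])
E
```

```text
shift [ -0.02   0.03 -18.35] rz 0.27477531770515373 cur yaw -0.02602100908974292 j6 -0.6107813869887224
shift [ 31.28  -9.72 -18.4 ] rz 0.27477531770515373 cur yaw -0.02602100908974292 j6 -0.6107813869887224
[530.71   1.53] [ 619.99 -313.88   46.5 ]
```

Request:
step_arm(commands="0.2 0 0 -4 0 0 0;0.2 0 0 -8 0 0 0;0.2 1 -0.3 -12 0 0 0.02;0.2 4 -1.2 -15 0 0 0.06;0.2 8 -2.5 -17 0 0 0.1;0.2 12 -3.7 -18.4 0 0 0.14;0.2 16 -5 -18.4 0 0 0.18;0.2 20 -6.2 -18.4 0 0 0.21;0.2 24 -7.5 -18.4 0 0 0.24;0.2 28 -8.7 -18.4 0 0 0.275;0.2 31.3 -9.7 -18.4 0 0 0.275;0.2 31.3 -9.7 -18.4 0 0 0.275;0.2 31.3 -9.7 -18.4 0 0 0.275")

```text
time_s: 5.97
eef_pos: [530.0, 3.8, 229.4]
ee_rot: [-0.0, 0.804, 0.594, -0.0]
force: [-0.6, -0.9, -1.9]
grip_width: 0.295
grip_force: 60.2
```

```bash
python3 - <<'E'
from h import *
s=sense(); print(s["eef_pos"],s["grip_width"],s["grip_force"])
Bx=lambda x0,x1,y0,y1,z0,z1: np.array([(x,y,z) for x in(x0,x1) for y in(y0,y1) for z in(z0,z1)],float)
W=[DK,Bx(-100,120,50,62.5,45,66),Bx(-100,120,-62.5,-50,45,66)]
for c in ["scene","side","wrist"]:
    m=camera_model(c); im=capture(c); 
    for r in trace(c,"slicer")[:1]:
        M=r["mask"]; print(c,r["score"],M.sum(),*fit(c,M,[587,183,1.27],W,0,m)); 
        if c=="side": np.save("ms.npy",M)
    for l,z in [("track_mouth",45),("end_stop",45),("keeper_pivot",66),("keeper_tab",121)]:
        for q in spot_point(c,l)[:1]: print("  ",l,round(q["score"],2),ray(c,q["xy"],z,m))
    if c=="wrist": save("w3",im)
    e=cv2.Canny((sil(c,[587,183,1.27],W,0,m)*255).astype(np.uint8),50,150); im=im.copy(); im[e>0]=[255,0,0]; save("ov_"+c,im)
E
```

```text
[530.03   3.8  229.39] 0.2951752976843633 60.229235887527466
   track_mouth 0.77 [556.6   89.08  45.  ]
   end_stop 0.79 [623.74 291.66  45.  ]
   keeper_pivot 0.9 [545.6  221.93  66.  ]
   keeper_tab 0.52 [490.76 189.01 121.  ]
side 0.59 2396 [588.02 186.05   1.24] 0.7820073384980601
   track_mouth 0.85 [556.36  90.24  45.  ]
   end_stop 0.85 [623.07 281.25  45.  ]
   keeper_pivot 0.67 [541.71 218.93  66.  ]
   keeper_tab 0.41 [498.5  198.51 121.  ]
wrist 0.79 40625 [587.98 188.83   1.26] 0.022092194682819016
   track_mouth 0.68 [556.79  89.66  45.  ]
```

View pics/ov_wrist.png

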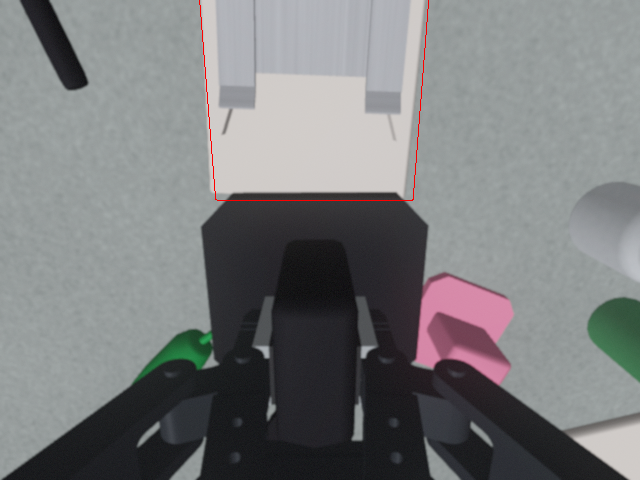

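```bash
python3 - <<'E'
from h import *
m=camera_model("wrist"); im=capture("wrist"); g=cv2.GaussianBlur(cv2.cvtColor(im,cv2.COLOR_RGB2GRAY),(0,0),1).astype(float)
dx=np.abs(cv2.Sobel(g,cv2.CV_64F,1,0))
for r in (30,60,85): print(r,[(c,int(dx[r,c])) for c in range(190,440) if dx[r,c]>25 and dx[r,c]==dx[r,c-3:c+4].max()])
def line(c0,w,z,rows,n):
    P=[]; c=c0
    for r in rows:
        k=range(int(c)-w,int(c)+w+1); v=dx[r,k]; c=k[int(v.argmax())]; c=c+0.5*(dx[r,c-1]-dx[r,c+1])/(dx[r,c-1]-2*dx[r,c]+dx[r,c+1]+1e-9)
        P.append(ray("wrist",(c,r),z,m)[:2])
    P=np.array(P); vx,vy,x,y=cv2.fitLine(P.astype(np.float32),cv2.DIST_HUBER,0,.1,.01).ravel()
    if vy<0: vx,vy=-vx,-vy
    a=np.arctan2(vy,vx); nrm=np.array([-np.sin(a),np.cos(a)]); print(n,"yaw",a,"lat.off",(np.array([x,y])-[587,183])@[-np.sin(1.27),np.cos(1.27)], "resid",np.std((P-[x,y])@nrm)); 
    t=(np.array([556.5,89.5])-[x,y])@[vx,vy]; return np.array([x,y])+t*np.array([vx,vy]),a
A=line(255,5,66,range(10,70),"lip in +y"); B=line(370,5,66,range(10,70),"lip in -y"); C=line(220,4,66,range(10,80),"lip out +y"); 
print("centre at mouth",(A[0]+B[0])/2,"gap",np.linalg.norm(A[0]-B[0]))
# rows edges
dy=cv2.Sobel(g,cv2.CV_64F,0,1)
for c in (237,382,310): print(c,[(r,int(dy[r,c])) for r in range(60,215) if abs(dy[r,c])>20 and abs(dy[r,c])==np.abs(dy[r-3:r+4,c]).max()])
s=sense(); print(s["eef_pos"])
# held guard fit
zz=s["eef_pos"][2]-46.5
M=np.zeros((480,640)); 
Q=R.from_euler("z",0)
for a in (dict(x=c) for c in (250,310,380)): 
    pass
for r in (240,280,320): print(r,[(c,int(dx[r,c])) for c in range(190,450) if dx[r,c]>60 and dx[r,c]==dx[r,c-3:c+4].max()][:2],[(c,int(dx[r,c])) for c in range(190,450) if dx[r,c]>60 and dx[r,c]==dx[r,c-3:c+4].max()][-2:])
print("front edge world",[ray("wrist",(c,193),zz+12,m) for c in (245,385)])
E
```

```text
30 [(202, 95), (216, 64), (253, 72), (371, 31), (407, 57), (408, 57), (421, 111)]
60 [(203, 104), (218, 67), (253, 72), (366, 36), (405, 59), (418, 106)]
85 [(205, 99), (219, 81), (256, 109), (365, 84), (402, 59), (415, 104)]
lip in +y yaw 1.2288424 lat.off 40.02645615740963 resid 0.7271351760382738
lip in -y yaw 1.1591736 lat.off -36.39966354565693 resid 0.856831705628401
lip out +y yaw 1.2355764 lat.off 63.78929103687753 resid 0.039750520989563484
centre at mouth [553.47  89.32] gap 73.85648750796908
237 [(86, -57), (108, 95), (193, -316)]
382 [(91, -57), (113, 95), (192, -337)]
310 [(75, 56), (192, -328)]
[530.69   1.87 229.31]
240 [(202, 234), (426, 215)] [(202, 234), (426, 215)]
280 [(206, 229), (423, 225)] [(206, 229), (423, 225)]
320 [(210, 231), (258, 112)] [(419, 255), (431, 116)]
front edge world [array([517.95,  54.64, 194.81]), array([572.54,  37.7 , 194.81])]
```

```bash
python3 - <<'E'
from h import *
m=camera_model("wrist"); im=capture("wrist"); g=cv2.GaussianBlur(cv2.cvtColor(im,cv2.COLOR_RGB2GRAY),(0,0),1).astype(float)
dx=np.abs(cv2.Sobel(g,cv2.CV_64F,1,0))
def line(ca,cb,z,rows,n):
    P=[]
    for r in rows:
        c=int(round(ca+(cb-ca)*(r-30)/55)); k=range(c-3,c+4); c=k[int(dx[r,k].argmax())]; den=dx[r,c-1]-2*dx[r,c]+dx[r,c+1]
        P.append(ray("wrist",(c+0.5*(dx[r,c-1]-dx[r,c+1])/(den or 1),r),z,m)[:2])
    P=np.array(P); vx,vy,x,y=cv2.fitLine(P.astype(np.float32),cv2.DIST_HUBER,0,.1,.01).ravel()
    if vy<0: vx,vy=-vx,-vy
    a=np.arctan2(vy,vx); print(n,"yaw",a,"resid",np.std((P-[x,y])@[-np.sin(a),np.cos(a)])); t=(np.array([556.5,89.5])-[x,y])@[vx,vy]
    return np.array([x,y])+t*np.array([vx,vy])
a=line(202,205,45,range(10,150),"deck+");b=line(421,415,45,range(10,150),"deck-"); print((a+b)/2,np.linalg.norm(a-b))
a=line(216,219,66,range(10,80),"lip+");b=line(407.5,402.5,66,range(10,80),"lip-"); print((a+b)/2,np.linalg.norm(a-b))
# lip turned-up ends x=-114, z~70+thickness? ; deck fold edges
for p in [(237,108),(382,113),(237,86),(382,91)]: print(p,ray("wrist",p,70,m),ray("wrist",p,66,m))
togo([530,2,229])
s=sense(); 
zz=s["eef_pos"][2]-46.5+12
L=np.array([ray("wrist",p,zz,m)[:2] for p in [(202,240),(206,280),(210,320),(426,240),(423,280),(419,320)]])
print("guard sides",L,"dirs",[np.arctan2(*(L[j]-L[i])[::-1])%np.pi for i,j in((0,2),(3,5))],"centre-line offset from tcp along tool y",[(0.5*(L[i]+L[i+3])-s["eef_pos"][:2])@rot(s).as_matrix()[:2,1] for i in range(3)])
E
```

```text
deck+ yaw 1.2328914 resid 0.10821580395299223
deck- yaw 1.2340305 resid 0.039635671142355236
[555.    90.07] 152.9650175270593
lip+ yaw 1.2358199 resid 0.03953721187273828
lip- yaw 1.234708 resid 0.030754305766829925
[555.54  89.8 ] 124.52303861930453
(237, 108) [504.19  92.76  70.  ] [503.47  92.96  66.  ]
(382, 113) [597.72  60.32  70.  ] [598.32  60.07  66.  ]
(237, 86) [509.17 105.89  70.  ] [508.52 106.28  66.  ]
(382, 91) [601.19  74.04  70.  ] [601.84  73.97  66.  ]
shift [-0.01 -0.07  0.03] rz None cur yaw -0.3009586610089394 j6 0.08350551541185011
guard sides [[493.44  41.03]
 [488.03  23.29]
 [482.24   4.27]
 [584.24  12.84]
 [579.04  -4.97]
 [573.04 -23.93]] dirs [np.float64(1.275124805685017), np.float64(1.2753159837337498)] centre-line offset from tcp along tool y [np.float64(0.35838076506774463), np.float64(0.5680308453760001), np.float64(0.5652623442437701)]
```

```bash
python3 - <<'E'
from h import *
togo([524.6,3.2,92.5],1.2345-.005-np.pi/2)
E
```

```text
shift [-0.05 -0.62 13.68] rz 0.0403376657859571 cur yaw -0.3009586610089394 j6 0.08350551541185011
```

Request:
step_arm(commands="0.2 0 -0.3 3 0 0 0.04;0.2 -0.05 -0.62 6 0 0 0.04;0.2 -0.05 -0.62 9 0 0 0.04;0.2 -0.05 -0.62 11.5 0 0 0.04;0.2 -0.05 -0.62 13 0 0 0.04;0.2 -0.05 -0.62 13.6 0 0 0.04;0.2 -0.05 -0.62 13.6 0 0 0.04;0.2 -0.05 -0.62 13.6 0 0 0.04")

```text
time_s: 7.63
eef_pos: [525.1, 3.1, 93.9]
ee_rot: [0.0, 0.817, 0.577, 0.0]
force: [-0.1, -0.9, -2.3]
grip_width: 0.299
grip_force: 60.2
```

```bash
python3 - <<'E'
from h import *
s=sense();print(s["eef_pos"],s["force"])
u=np.array([np.cos(1.2345),np.sin(1.2345)]);mo=np.array([555.5,89.8])+[-.5,.2]
for x in(-140,-60,40,73.4): print(x);togo([*(mo+(x+100)*u),92.5],1.2345-.005-np.pi/2)
im=capture("wrist"); save("w4",im)
E
```

```text
[525.05   3.12  93.86] [-0.06 -0.94 -2.29]
-140
shift [ 5.19 -0.06  0.14] rz 0.0002988606683049788 cur yaw -0.3409974661265916 j6 0.1235306038322783
-60
shift [13.19 -0.1   0.14] rz 0.0002988606683049788 cur yaw -0.3409974661265916 j6 0.1235306038322783
40
shift [23.19 -0.15  0.14] rz 0.0002988606683049788 cur yaw -0.3409974661265916 j6 0.1235306038322783
73.4
shift [26.53 -0.16  0.14] rz 0.0002988606683049788 cur yaw -0.3409974661265916 j6 0.1235306038322783
```

View pics/w4.png

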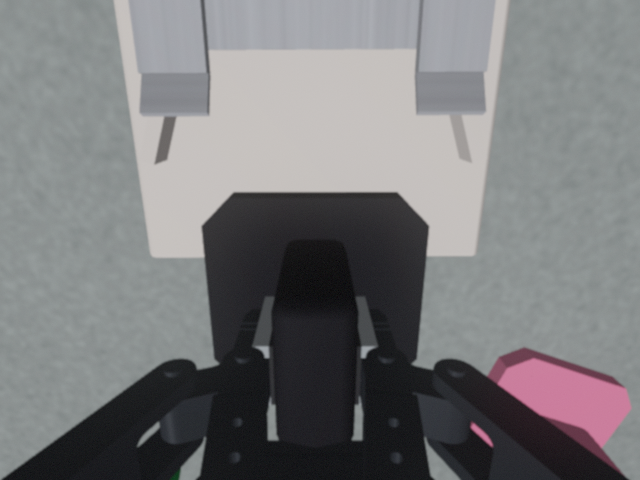

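The guard sits over the bare deck, square to the track. Its plate is centred at column 315 and the lips at 312, about 1 mm off. I'll correct that and slide it in.

Request:
step_arm(commands="0.2 1.5 -0.1 0.15 0 0 0;0.2 3.5 -0.1 0.15 0 0 0;0.2 5.5 -0.1 0.15 0 0 0;0.2 7 -0.1 0.15 0 0 0;0.2 8.5 -0.1 0.15 0 0 0;0.2 10 -0.12 0.15 0 0 0;0.2 11.5 -0.13 0.15 0 0 0;0.2 13 -0.14 0.15 0 0 0;0.2 13 -0.14 0.15 0 0 0")

```text
time_s: 8.43
eef_pos: [567.6, 128.3, 92.6]
ee_rot: [0.0, 0.816, 0.578, 0.001]
force: [0.7, 0.1, -2.8]
grip_width: 0.302
grip_force: 60.2
```

```bash
python3 - <<'E'
from h import *
s=sense();print(s["eef_pos"],s["force"],s["wrist_torque"])
u=np.array([np.cos(1.2345),np.sin(1.2345)]);mo=np.array([555.5,89.8])+[-.5,.2]
print((s["eef_pos"][:2]-mo)@u-100)
togo([*(mo+173.4*u),92.3],1.2345-.005-np.pi/2)
E
```

```text
[567.64 128.27  92.62] [ 0.69  0.14 -2.83] [ 0.11  0.   -0.  ]
-59.698901851026264
shift [13.31  0.03  0.05] rz 0.0022213885271389344 cur yaw -0.3390749382677575 j6 0.35949054980863016
```

Request:
step_arm(commands="0.2 1.5 0 0 0 0 0;0.2 3 0 0 0 0 0;0.2 4.5 0 0 0 0 0;0.2 6 0 0 0 0 0;0.2 7.5 0 0 0 0 0;0.2 9 0 0 0 0 0;0.2 10.5 0 0 0 0 0;0.2 11.8 0 0 0 0 0;0.2 12.5 0 0 0 0 0;0.2 12.8 0 0 0 0 0;0.2 13 0 0 0 0 0;0.2 13.2 0 0 0 0 0;0.2 13.2 0 0 0 0 0")

```text
time_s: 9.52
eef_pos: [611.0, 250.2, 91.9]
ee_rot: [0.0, 0.817, 0.577, 0.0]
force: [-0.6, -0.6, -2.1]
grip_width: 0.298
grip_force: 60.2
```

Request:
step_arm(commands="0.2 0.1 0 0 0 0 0;0.2 0.2 0 0 0 0 0;0.2 0.3 0 0 0 0 0;0.2 0.4 0 0 0 0 0;0.2 0.4 0 0 0 0 0;0.2 0.4 0 0 0 0 0")

```text
time_s: 10.02
eef_pos: [612.2, 254.4, 91.7]
ee_rot: [-0.0, 0.817, 0.577, -0.0]
force: [-0.3, -0.3, -2.0]
grip_width: 0.3
grip_force: 60.2
```

Request:
step_arm(commands="0.2 0.1 0 0 0 0 0;0.2 0.2 0 0 0 0 0;0.2 0.3 0 0 0 0 0;0.2 0.4 0 0 0 0 0;0.2 0.4 0 0 0 0 0;0.2 0.4 0 0 0 0 0")

```text
time_s: 10.52
eef_pos: [613.1, 256.0, 91.9]
ee_rot: [0.001, 0.817, 0.577, -0.002]
force: [-5.4, -11.5, 3.8]
grip_width: 0.294
grip_force: 60.8
```

Request:
step_arm(commands="0.2 0.1 0 0 0 0 0;0.2 0.2 0 0 0 0 0;0.2 0.2 0 0 0 0 0")

```text
time_s: 10.77
eef_pos: [613.3, 256.4, 92.1]
ee_rot: [0.002, 0.817, 0.577, -0.004]
force: [-11.0, -20.8, 7.3]
grip_width: 0.298
grip_force: 61.4
```

```bash
python3 - <<'E'
from h import *
s=sense();print(s["eef_pos"],s["force"],s["joints"])
for c in ["scene","side"]:
    capture(c)
    for q in spot_point(c,"keeper_tab")[:3]: print(c,round(q["score"],2),q["xy"],ray(c,q["xy"],121))
E
```

```text
[613.33 256.37  92.05] [-11.02 -20.78   7.26] [ 0.22  0.76  1.2  -0.01  1.19  0.57]
scene 0.4 [368.9, 252.5] [485.74 192.87 121.  ]
side 0.5 [286.1, 203.7] [496.22 196.91 121.  ]
```

Request:
step_arm(commands="0.6 0.2 0 0 0 0 0;0.6 0.2 0 0 0 0 0;0.6 0.2 0 0 0 0 0;0.6 0.2 0 0 0 0 0;0.6 0 0 -3 0 0 0;0.6 0 0 -6 0 0 0;0.6 0 0 -9 0 0 0;0.6 -3 0 -12 0 0 0;0.6 -7 0 -12 0 0 0;0.6 -10 0 -12 0 0 0;0.6 -10 0 -12 0 0 0;0.6 -10 0 -12 0 0 0")

```text
time_s: 11.97
eef_pos: [580.8, 164.9, 212.4]
ee_rot: [0.0, 0.817, 0.576, 0.0]
force: [0.6, -0.4, 0.2]
grip_width: 0.6
grip_force: 0.0
```

```bash
python3 - <<'E'
from h import *
s=sense();print(s["eef_pos"],s["force"])
m=camera_model("wrist"); im=capture("wrist"); save("w5",im)
u=np.array([np.cos(1.2345),np.sin(1.2345)]);n=np.array([-u[1],u[0]]);o=np.array([555.5,89.8])+100*u
sl=lambda P:np.array([(P[:2]-o)@u,(P[:2]-o)@n])
for l,z in [("keeper_tab",121),("keeper_pivot",66),("end_stop",45),("guard",45)]:
    for q in spot_point("wrist",l)[:2]: P=ray("wrist",q["xy"],z,m); print(l,round(q["score"],2),q["xy"],P,sl(P))
E
```

```text
[580.81 164.93 212.4 ] [ 0.56 -0.44  0.16]
keeper_pivot 0.8 [234.0, 170.4] [542.67 219.59  66.  ] [18.29 54.94]
end_stop 0.56 [309.7, 6.6] [626.15 299.32  45.  ] [121.1    2.44]
end_stop 0.43 [315.9, 82.5] [614.5  254.53  45.  ] [74.98 -1.34]
guard 0.85 [450.2, 461.2] [ 622.19 -106.43   45.  ] [-263.23 -127.71]
guard 0.8 [315.7, 85.3] [613.77 252.89  45.  ] [73.18 -1.19]
```

View pics/w5.png

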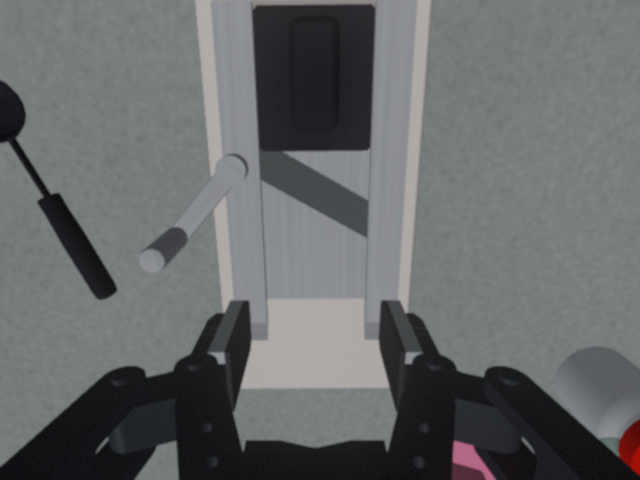

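The guard is home under the lips, with its plate filling rows 5–150 up to the stop. The keeper pivot is at (233,168) and its tab top at (152,260), open to the side.

```bash
cat >> h.py <<'E'
u=np.array([np.cos(1.2345),np.sin(1.2345)]);n=np.array([-u[1],u[0]]);o=np.array([555.5,89.8])+100*u
sl=lambda P:np.array([(P[:2]-o)@u,(P[:2]-o)@n])
wo=lambda x,y:o+x*u+y*n
E
python3 - <<'E'
from h import *
m=camera_model("wrist"); P=ray("wrist",(152,260),121,m); print(P,sl(P))
d=sl(P)-[20,55]; print(np.hypot(*d),np.arctan2(-d[0],-d[1])%(2*np.pi))
t=np.arctan2(-d[0],-d[1])%(2*np.pi); T=wo(20-62*np.sin(t),55-62*np.cos(t)); print(T)
print(proj("wrist",[*T,121],m))
togo([*T,150]); togo([*T,106],1.2345-np.pi/2)
E
```

```text
[490.46 193.49 121.  ] [-23.58  95.62]
59.5722608218872 2.321053046658262
[488.31 192.36]
[[149.57 262.84]]
shift [-0.67 -9.59  6.15] rz None cur yaw -0.33972676985040007 j6 0.4254762579585702
shift [-0.67 -9.59 10.55] rz -0.0034304430555034404 cur yaw -0.33972676985040007 j6 0.4254762579585702
```

Request:
step_arm(commands="0.6 -0.2 -3 0 0 0 0;0.6 -0.4 -6 1 0 0 0;0.6 -0.6 -9 2 0 0 0;0.6 -0.6 -9.55 4 0 0 0;0.6 -0.6 -9.55 6 0 0 0;0.6 -0.6 -9.55 8.5 0 0 0;0.6 -0.6 -9.55 10.5 0 0 0;0.6 -0.6 -9.55 10.5 0 0 0;0.1 -0.6 -9.55 10.5 0 0 0;0.1 -0.6 -9.55 10.5 0 0 0;0.1 -0.6 -9.55 10.5 0 0 0;0.1 -0.6 -9.55 10.5 0 0 0;0.1 -0.6 -9.55 10.5 0 0 0;0.1 -0.6 -9.55 10.5 0 0 0;0.1 -0.6 -9.55 10.5 0 0 0;0.1 -0.6 -9.55 10.5 0 0 0", newtons=20)

```text
time_s: 13.55
eef_pos: [489.4, 192.2, 108.0]
ee_rot: [0.0, 0.817, 0.577, 0.001]
force: [-1.0, 0.5, 6.9]
grip_width: 0.179
grip_force: 21.5
```

Request:
step_arm(commands="0.1 -0.48 0.58 0 0 0 0;0.1 -0.97 1.37 0 0 0 0;0.1 -1.33 2.23 0 0 0 0;0.1 -1.57 3.13 0 0 0 0;0.1 -1.67 4.05 0 0 0 0;0.1 -1.62 4.98 0 0 0 0;0.1 -1.44 5.89 0 0 0 0;0.1 -1.13 6.76 0 0 0 0;0.1 -0.69 7.58 0 0 0 0;0.1 -0.13 8.32 0 0 0 0")

```text
time_s: 14.38
eef_pos: [566.6, 162.9, 107.2]
ee_rot: [-0.0, 0.817, 0.577, -0.001]
force: [-6.4, -1.3, 3.0]
grip_width: 0.177
grip_force: 21.9
```

```bash
python3 - <<'E'
from h import *
s=sense();p=sl(s["eef_pos"]);d=p-[20,55];print(s["eef_pos"],s["force"],s["grip_width"],s["grip_force"],p,np.hypot(*d),np.arctan2(-d[0],-d[1]))
togo([*wo(20,-7),108])
E
```

```text
[566.62 162.87 107.18] [-6.44 -1.32  3.04] 0.1774526465056939 21.880691349506378 [-27.36  13.62] 62.89120164391708 0.8526352935384846
shift [ 4.74  2.04 -0.09] rz None cur yaw -0.3407828967204248 j6 0.4221965196182345
```

Request:
step_arm(commands="0.1 0.67 0.65 0 0 0 0;0.1 1.42 1.2 0 0 0 0;0.1 2.25 1.62 0 0 0 0;0.1 3.13 1.92 0 0 0 0;0.1 3.9 2.05 0 0 0 0;0.1 4.3 2.08 0 0 0 0;0.1 4.65 2.1 0 0 0 0;0.1 4.8 2.1 0 0 0 0;0.1 4.95 2.1 0 0 0 0;0.1 4.95 2.1 0 0 0 0;0.1 4.95 2.1 0 0 0 0")

```text
time_s: 15.3
eef_pos: [600.8, 199.3, 106.7]
ee_rot: [0.0, 0.817, 0.577, -0.005]
force: [-17.0, -19.5, 8.5]
grip_width: 0.178
grip_force: 22.6
```

```bash
python3 - <<'E'
from h import *
s=sense();p=sl(s["eef_pos"]);d=p-[20,55];print(s["eef_pos"],s["force"],s["grip_width"],s["grip_force"],p,np.hypot(*d),np.arctan2(-d[0],-d[1]))
E
```

```text
[600.77 199.28 106.69] [-17.04 -19.53   8.48] 0.17817737861197225 22.577352225780487 [18.29 -6.61] 61.6314721246311 0.02772108698042898
```

Request:
step_arm(commands="0.5 -0.1 0 0 0 0 0;0.5 -0.1 0 0 0 0 0;0.5 -0.1 0 0 0 0 0;0.5 -0.1 0 0 0 0 0;0.5 -0.1 0 -3 0 0 0;0.5 -0.1 0 -7 0 0 0;0.5 -0.1 0 -11 0 0 0;0.5 -2 0 -13 0 0 0;0.5 -4 0 -14 0 0 0;0.5 -4 0 -14 0 0 0;0.5 -4 0 -14 0 0 0")

```text
time_s: 16.22
eef_pos: [589.9, 164.7, 247.3]
ee_rot: [0.0, 0.817, 0.577, 0.001]
force: [0.1, -0.3, -0.2]
grip_width: 0.501
grip_force: 0.0
```

```bash
python3 - <<'E'
from h import *
s=sense();print(s["eef_pos"],s["force"])
m=camera_model("wrist"); im=capture("wrist"); save("w6",im); print(proj("wrist",[[*wo(20,-7),121],[*wo(20,55),76],[*wo(20,-20),76],[*wo(75,0),117]],m))
E
```

```text
[589.88 164.72 247.3 ] [ 0.14 -0.3  -0.23]
[[311.92 176.43]
 [228.79 166.7 ]
 [329.75 166.11]
 [299.6   84.1 ]]
```

View pics/w6.png

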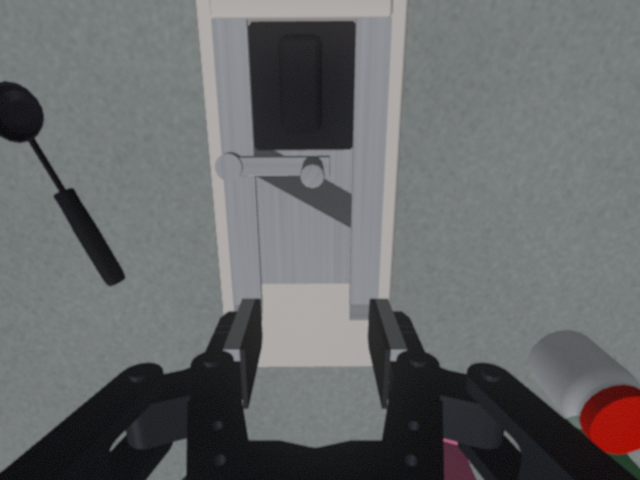

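```bash
python3 - <<'E'
from h import *
m=camera_model("wrist"); im=capture("wrist")
print(proj("wrist",[[*wo(120,0),57],[*wo(120,0),69],[*wo(117,0),57],[*wo(30,0),57]],m))
g=cv2.cvtColor(im,cv2.COLOR_RGB2GRAY).astype(int); print(g[8:30,303], g[140:156,303])
E
```

```text
[[302.39  20.77]
 [301.86  17.18]
 [302.45  25.51]
 [304.09 150.4 ]]
[172 172 172 174 172 174 174 174 168 157 144 135 121  94  62  48  46  48
  47  45  46  46] [ 37  33  37  37  37  38  36  36  39  59 102 130 139 139 138 127]
```

```bash
python3 -c "
from rig import *
print(finish_job())"
```

```text
the job is handed in; nothing more can be done
None
```

The guard is pushed fully home against the end stop and the keeper bar is shut straight across behind its handle; I let go, touched nothing else, and handed the job in at about 16 s.

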